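# Slide archive: swap the mis-sorted slide boxes round

### The arm

A 6-joint arm with a two-finger parallel gripper is mounted at the origin on the work surface. World frame = base frame: x ahead of the robot, y to its left, z up, the work surface at z = 0. Lengths are in mm, angles in rad, forces in N, time in s.
With the tool pointing down it reaches from about 250 to 850 mm from the base axis. Payload 12.5 kg.
Tool frame: the origin (TCP) lies on the centre line of the jaws, within the pads' length; the fingertips stand 11 mm ahead of it and the grasp point (between the pads) lies 8 mm behind it (arm.tcp_to_tips is the distance from the TCP to the fingertips, in mm); z points along the fingers, y is the line along which they close (so a half turn about z gives the same grasp; the last joint's range is limited). The gripper opens to 93 mm and grips with 3 to 60 N. Pads are 15 mm wide; open, the fingers measure 128 mm over their backs; the gripper's body (75 mm by 188 mm) begins 65 mm behind the grasp point.
Start: joints at [-1.298, 0.351, 1.652, -0, 1.139, -0.085], TCP at [192.636, -515.146, 229.633] pointing down, gripper open.
Joint ranges: [-2.75, 2.75], [-0.79, 2.1], [0.01, 2.65], [-1.57, 4.71], [0.07, 3.14], [-2.87, 2.87]. Speed limits (rad/s): [2.22, 2.22, 2.79, 3.14, 3.14, 3.14].

### API

Orientations are given as a unit quaternion [w, x, y, z].
In Python, from cell import arm gives the robot as it stands.
- The arm moves only by the shell command python3 -m crank 'ROWS' [FORCE]. ROWS is JSON, a list of rows, each a list of 3 entries, a list of its own where there are three numbers: the closure, from 0 (fully open) to 1 (shut), then the shift along the world's x, y, z each as a share of 80 cm, from -1 to 1, then the turn about the world's z as a share of pi rad, from -1 to 1. In form: [[gripper, [tx, ty, tz], spin], ...]. A call has 1 to 20 rows; each row is the pose to reach, as a shift and turn from the pose commanded when the call began, turning the shorter way round; what a row does not reach only later rows make up. A row lasts 1/10 s, in which the tool goes at most 50 mm and 8.59 degrees, less where a joint would pass 70% of its speed; a pose out of reach is approached as far as the arm can. A call with a number of a shift or a turn outside -1 to 1 is refused whole. A call with a gripper value outside its range is refused whole. The fingers move at their own pace and stop on an object; FORCE is the grip in N (left out, the last holds). Time passes only in rows, so rows that repeat a pose let the fingers close. It gives the time, the measured TCP pose, the force, the opening and the grip force at its end, in the units of the state.
- arm.get_state(): the state, without advancing time (a new reading comes with each control period).
- arm.snapshot(name): name is "scene" or "top" or "wrist"; returns a dict with "image" (384x512x3 uint8, red, green, blue), "fovy" (degrees; the focal length in pixels is half the picture's height over the tangent of half this angle, whatever the lens; pixels are square), "cx", "cy" (the principal point, pixels), "k1" (the pictures are not rectified: a ray, as slopes to the right and down, at radius r is drawn at 1 + k1 r^2 times it, then the intrinsics apply), "R" (3x3) and "t" (3): a world point X has camera coordinates R X + t; the wrist camera has in their place "tool_from_camera" (4x4, takes a point from camera to tool coordinates, whose origin is the TCP and whose axes are the flange's). Camera axes: x right, y down, z forward; pixel columns grow to the right and rows downward; lengths in mm; the calibration is good to about 2 mm. A picture is of the moment at which its call begins: read the wrist's pose just before it. There is no depth.
- arm.close_job(): hands the job in; it is judged then, once.
The state is a dict: "clock": time; "qpos": joint angles; "dq": joint speeds; "joint_efforts": joint torques, N m; "ee_pos": TCP position; "tool_rot": TCP orientation; "contact_force": force on the tool from outside, world axes, zero at the start; "moment": the same for the moment, N m; "finger_gap": opening from 0.0 (shut) to 1.0 (fully open); "grasp_force": force on a finger pad.
Only numpy, scipy, OpenCV 4.12 (cv2) and the standard library are available. Lean on these libraries where they do the work, as an engineer would, in place of code of your own. Each camera call takes 0.05 s, during which the arm holds its last target. There are 200 camera calls.

### The job

The three yellow slide boxes stand on the wrong cards. First put the loupe that is in the way on the blank card back on the middle of its cork coaster, then use the blank card to park one box on its grey pad and swap the boxes round until the short box stands on the card with one film frame, the medium box on the card with two and the long box on the card with three, each centred on the grey pad and lying along it. Keep the boxes and the loupe upright throughout, do not disturb the grey file tray, and let go of everything at the end.

Things in the scene. Friction and masses are not known exactly. Their poses are not given: they have to be found in the camera images.
- short_box: short slide box: closed, yellow plastic, clear lid over a row of cream slide mounts; 52 mm wide along its x, 40 mm long along its y, 56 mm high (the three boxes differ only in length: 40, 75, 110). Origin: centre of its underside. Loose, 70 to 360 g, yaw within 0.35 rad of 0; starts on the pad of the card with two dark film frames. Grip across the 52 mm width.
- medium_box: medium slide box: closed, yellow plastic, clear lid over a row of cream slide mounts; 52 mm wide along its x, 75 mm long along its y, 56 mm high (the three boxes differ only in length: 40, 75, 110). Origin: centre of its underside. Loose, 70 to 360 g, yaw within 0.35 rad of 0; starts on the pad of the card with three dark film frames. Grip across the 52 mm width.
- long_box: long slide box: closed, yellow plastic, clear lid over a row of cream slide mounts; 52 mm wide along its x, 110 mm long along its y, 56 mm high (the three boxes differ only in length: 40, 75, 110). Origin: centre of its underside. Loose, 70 to 360 g, yaw within 0.35 rad of 0; starts on the pad of the card with one dark film frame. Grip across the 52 mm width.
- card_one: white card with ONE dark film frame (36 x 26 mm each, 57 mm from the origin along +x); fixed, 3 mm thick, 120 (x) by 140 (y) mm, with a grey pad 62 (x) by 120 (y) mm for a box. Origin: under the pad's centre, at table height, 3 mm below the pad's surface; the card reaches from 37 mm before to 83 mm beyond it along x. Yaw within 0.18 rad of 0.
- card_two: white card with TWO dark film frames (36 x 26 mm each, 57 mm from the origin along +x); fixed, 3 mm thick, 120 (x) by 140 (y) mm, with a grey pad 62 (x) by 120 (y) mm for a box. Origin: under the pad's centre, at table height, 3 mm below the pad's surface; the card reaches from 37 mm before to 83 mm beyond it along x. Yaw within 0.18 rad of 0.
- card_three: white card with THREE dark film frames (36 x 26 mm each, 57 mm from the origin along +x); fixed, 3 mm thick, 120 (x) by 140 (y) mm, with a grey pad 62 (x) by 120 (y) mm for a box. Origin: under the pad's centre, at table height, 3 mm below the pad's surface; the card reaches from 37 mm before to 83 mm beyond it along x. Yaw within 0.18 rad of 0.
- card_blank: white card with NO film frames (the loupe stands on it at the start); fixed, 3 mm thick, 120 (x) by 140 (y) mm, with a grey pad 62 (x) by 120 (y) mm for a box. Origin: under the pad's centre, at table height, 3 mm below the pad's surface; the card reaches from 37 mm before to 83 mm beyond it along x. Yaw within 0.18 rad of 0.
- loupe: black round magnifier (loupe) with a thin silver band near its foot and a glass lens in its top; 42 mm in diameter at foot and head, 38 mm in between (18 to 38 mm above its foot), 47 mm high, about 65 to 125 g. Origin: centre of its underside. Loose, upright; starts on the blank card.
- coaster: round cork coaster, the loupe's place: 80 mm in diameter, 4 mm thick, fixed to the table, empty at the start. Origin: centre of its underside, at table height.
- file_tray: bystander: small open grey tray, 64 x 100 mm (x, y), 51 mm high with the slides standing in it, loose on the table to the left of the cards. Origin: centre of its underside. Leave it alone.
There are look-alikes about, which are no part of the job. Leave any pink or red look-alike of the card_three alone.

How it is judged:
By the outcome, as a careful person would: the job done as asked, in the order asked, and still so for the second after the job is handed in, with the robot touching nothing.
It also fails if it takes over 122 s, if anything falls off the work surface, if the arm or the gripper's body presses on something with over 40 N, if the wrist force passes 120 N, or if a joint passes its speed limit or range.

## Working session

There is one attempt and no reset: what is moved stays moved. The work goes in short steps, Python scripts to look and compute and a shell command to move; the robot and the scene stay as the last step left them, time stands still between calls to the robot, and variables do not carry over. Pictures are saved under pics/ and viewed, at most 14 in all, crops included, and the job is handed in when it is done.

```bash
ls; mkdir -p pics; cat > h.py <<'E'
import numpy as np, cv2
from cell import arm
def snap(n,name=None):
    st=arm.get_state(); s=arm.snapshot(n); s['st']=st
    if name: cv2.imwrite('pics/'+name+'.png',s['image'][...,::-1])
    return s
E
python3 - <<'E'
from h import *
for n in('top','scene'):
    s=snap(n,n); print({k:v for k,v in s.items() if k not in('image','st')})
print(arm.get_state())
E
```

```text
pics
{'fovy': 49.398620361724646, 'cx': 264.37938248115535, 'cy': 192.86531530235348, 'k1': -0.11387876355182128, 'R': array([[-0.00586785, -0.99989857, -0.01297771],
       [-0.99826211,  0.00661826, -0.05855735],
       [ 0.0586373 ,  0.01261155, -0.99819969]]), 't': array([  24.38547083,  450.17972026, 1112.16946162])}
{'fovy': 45.34790077019096, 'cx': 254.3755543971221, 'cy': 183.91089671470218, 'k1': -0.09464048426967948, 'R': array([[-0.66622332,  0.74573061,  0.0056876 ],
       [ 0.48728843,  0.44108341, -0.7536547 ],
       [-0.56453208, -0.49933084, -0.65724595]]), 't': array([ 307.23581527, -204.82297461, 1498.72429885])}
{'clock': 0.1, 'qpos': array([-1.29760592e+00,  3.51165160e-01,  1.65233280e+00,  1.27186231e-05,
        1.13908919e+00, -8.45899029e-02]), 'dq': array([ 0.0013301 ,  0.00010228, -0.00203368,  0.00215946,  0.00201504,
       -0.00115409]), 'joint_efforts': array([ 2.24049581e-04, -4.98026347e+01, -2.85704738e+01,  6.99941861e-02,
        2.39029230e-02, -4.20464107e-05]), 'ee_pos': array([ 192.56317854, -514.88649195,  229.17504703]), 'tool_rot': array([-4.95582673e-04,  9.84042134e-01,  1.77934906e-01, -4.10722830e-05]), 'contact_force': array([-0.00793357, -0.03417334, -0.30029961]), 'moment': array([ 0.00951475,  0.02315424, -0.00630599]), 'grasp_force': 0.0, 'finger_gap': 1.0014297404047796}
```

View pics/top.png

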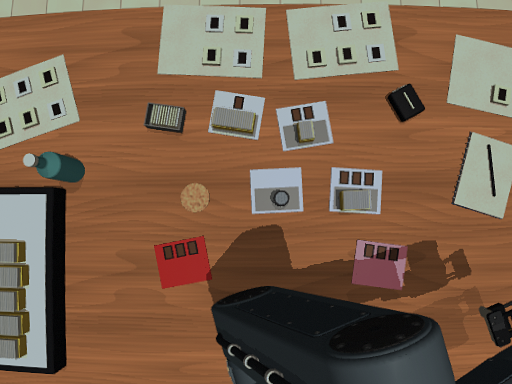

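View pics/scene.png

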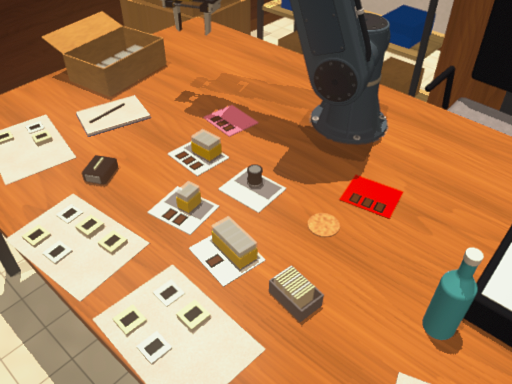

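```bash
cat >> h.py <<'E'
from scipy.spatial.transform import Rotation as Ro
def cam(s):
    """camera to world: R(cols), origin"""
    if 'R' in s: return s['R'].T, -s['R'].T@s['t']
    q=s['st']['tool_rot']; R=Ro.from_quat([q[1],q[2],q[3],q[0]]).as_matrix(); T=np.array(s['tool_from_camera'])
    return R@T[:3,:3], R@T[:3,3]+s['st']['ee_pos']
def K(s):
    f=192/np.tan(np.radians(s['fovy']/2)); return np.array([[f,0,s['cx']],[0,f,s['cy']],[0,0,1.]])
def rays(s,uv):
    p=cv2.undistortPoints(np.float64(uv).reshape(-1,1,2),K(s),np.array([s['k1'],0,0,0.]))[:,0]
    R,o=cam(s); return o,np.c_[p,np.ones(len(p))]@R.T
def onz(s,uv,z):
    o,d=rays(s,uv); return (o+d*((z-o[2])/d[:,2:]))[:,:2]
def tri(s1,p1,s2,p2):
    o1,d1=rays(s1,[p1]);o2,d2=rays(s2,[p2]);d1,d2=d1[0],d2[0]
    k=np.linalg.lstsq(np.c_[d1,-d2],o2-o1,rcond=None)[0]
    a,b=o1+k[0]*d1,o2+k[1]*d2; return (a+b)/2,np.linalg.norm(a-b)
E
python3 - <<'E'
from h import *
s=snap('top')
for n,p,z in [('one',(238,115),3),('two',(305,126),3),('blank',(276,190),3),('three',(356,190),3),('coaster',(195,197.5),4),('loupe',(281,198),50),('long',(234,120),59),('short',(306,131),59),('med',(355,200),59),('tray',(166,117),30)]: print(n,onz(s,[p],z)[0].round())
w=snap('wrist','w0');print(w['tool_from_camera'],w['fovy'],w['k1'],w['cx'],w['cy'])
E
```

```text
one [667.  93.]
two [635. -91.]
blank [459. -10.]
three [ 457. -228.]
coaster [439. 211.]
loupe [434. -22.]
long [640. 100.]
short [609. -89.]
med [ 428. -214.]
tray [658. 288.]
[[ 6.50381487e-05 -9.61831880e-01 -2.73641062e-01  7.62482399e+01]
 [ 9.99999966e-01  1.31674611e-04 -2.25151487e-04 -8.85251136e-01]
 [ 2.52589458e-04 -2.73641038e-01  9.61831856e-01 -1.56334696e+02]
 [ 0.00000000e+00  0.00000000e+00  0.00000000e+00  1.00000000e+00]] 66.31437319898355 -0.05764282989811323 256.2489539216343 189.4600773271369
```

```bash
python3 -m crank '[[0,[0.42,0.556,0.15],0.386],[0,[0.42,0.556,0.15],0.386],[0,[0.42,0.556,0.15],0.386],[0,[0.42,0.556,0.15],0.386],[0,[0.42,0.556,0.15],0.386],[0,[0.42,0.556,0.15],0.386],[0,[0.42,0.556,0.15],0.386],[0,[0.42,0.556,0.15],0.386],[0,[0.42,0.556,0.15],0.386],[0,[0.42,0.556,0.15],0.386],[0,[0.42,0.556,0.15],0.386],[0,[0.42,0.556,0.15],0.386],[0,[0.42,0.556,0.15],0.386],[0,[0.42,0.556,0.15],0.386],[0,[0.42,0.556,0.15],0.386],[0,[0.42,0.556,0.15],0.386]]'
python3 - <<'E'
from h import *
w=snap('wrist','w1'); import pickle; pickle.dump(w,open('w1.pkl','wb')); print(w['st']['qpos'])
E
```

```text
clock: 1.8
ee_pos: [528.1, -71.3, 349.5]
tool_rot: [-0.0, 0.708, 0.706, -0.0]
contact_force: [0.2, -0.1, 0.4]
finger_gap: 0.998
grasp_force: 0.0
[-2.21528705e-01  2.22112084e-01  1.52758323e+00 -1.09481649e-04
  1.39217806e+00 -2.19671726e-01]
```

View pics/w1.png

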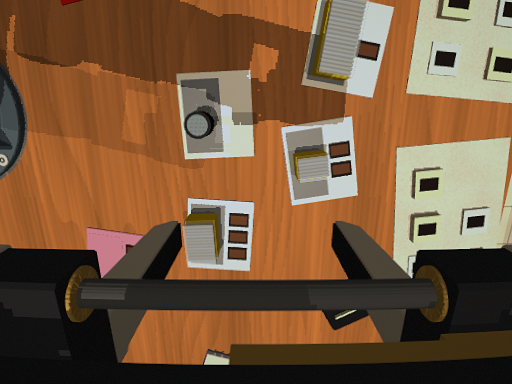

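```bash
python3 -m crank '[[0,[-0.11,0.1875,-0.15],0],[0,[-0.11,0.1875,-0.15],0],[0,[-0.11,0.1875,-0.15],0],[0,[-0.11,0.1875,-0.15],0],[0,[-0.11,0.1875,-0.15],0],[0,[-0.11,0.1875,-0.15],0],[0,[-0.11,0.1875,-0.15],0]]'
python3 - <<'E'
from h import *
w=snap('wrist','w2'); import pickle; pickle.dump(w,open('w2.pkl','wb'))
E
```

```text
clock: 2.55
ee_pos: [441.7, 78.9, 230.6]
tool_rot: [0.001, 0.707, 0.707, 0.001]
contact_force: [-0.7, -0.1, 0.2]
finger_gap: 1.0
grasp_force: 0.0
```

View pics/w2.png

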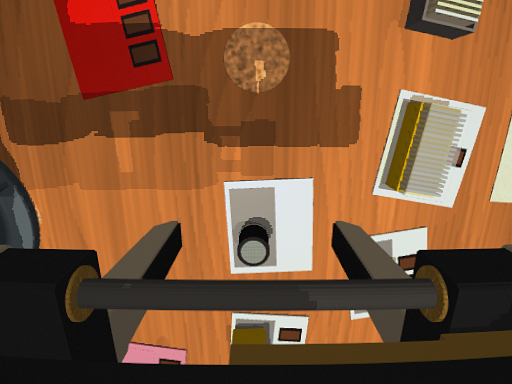

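```bash
cat >> h.py <<'E'
import pickle
def blob(m,roi):
    """largest contour of mask m within roi (u0,v0,u1,v1), full-picture pixels"""
    z=np.zeros(m.shape,np.uint8); u0,v0,u1,v1=roi; z[v0:v1,u0:u1]=m[v0:v1,u0:u1]
    c,_=cv2.findContours(z,cv2.RETR_EXTERNAL,cv2.CHAIN_APPROX_NONE); return max(c,key=cv2.contourArea)
def hsv(s): return cv2.cvtColor(s['image'],cv2.COLOR_RGB2HSV)
E
python3 - <<'E'
from h import *
w1=pickle.load(open('w1.pkl','rb'));w2=pickle.load(open('w2.pkl','rb'))
for w in(w1,w2): print(w['image'][[*range(225,268,3)],253].tolist() if w is w2 else w['image'][[*range(108,140,3)],199].tolist())
h=hsv(w2); print([h[57,u].tolist() for u in range(205,305,6)]); print([h[v,245].tolist() for v in range(10,110,6)])
E
```

```text
[[57, 56, 53], [34, 33, 30], [54, 53, 51], [129, 134, 128], [129, 134, 128], [121, 127, 121], [121, 127, 121], [130, 135, 130], [128, 132, 128], [92, 94, 91], [51, 48, 45]]
[[8, 6, 7], [10, 8, 8], [6, 9, 9], [7, 8, 7], [33, 32, 31], [80, 80, 74], [143, 148, 135], [141, 147, 132], [143, 148, 133], [144, 149, 134], [145, 147, 135], [142, 146, 133], [146, 149, 134], [27, 22, 23], [223, 229, 225]]
[[12, 184, 118], [13, 184, 119], [13, 182, 119], [13, 176, 107], [14, 160, 132], [14, 158, 173], [14, 158, 121], [13, 159, 167], [14, 159, 149], [14, 158, 161], [14, 160, 137], [14, 159, 156], [13, 159, 151], [14, 160, 142], [13, 164, 126], [12, 187, 105], [12, 178, 112]]
[[12, 185, 192], [12, 186, 192], [12, 186, 192], [13, 162, 148], [13, 162, 131], [14, 161, 154], [14, 160, 131], [14, 160, 140], [13, 158, 126], [14, 159, 122], [14, 159, 176], [14, 159, 133], [14, 160, 163], [14, 159, 160], [12, 181, 113], [12, 184, 111], [13, 181, 111]]
```

```bash
python3 - <<'E'
import cv2,numpy as np
a=cv2.imread('pics/w2.png')[10:110,200:320];b=cv2.imread('pics/w2.png')[180:280,200:320]
c=cv2.imread('pics/w1.png')[70:170,160:280]
cv2.imwrite('pics/c1.png',cv2.resize(np.vstack([np.hstack([a,b]),np.hstack([c,c])]),None,fx=3,fy=3,interpolation=0)[:600])
E
```

```text
(no output)
```

View pics/c1.png

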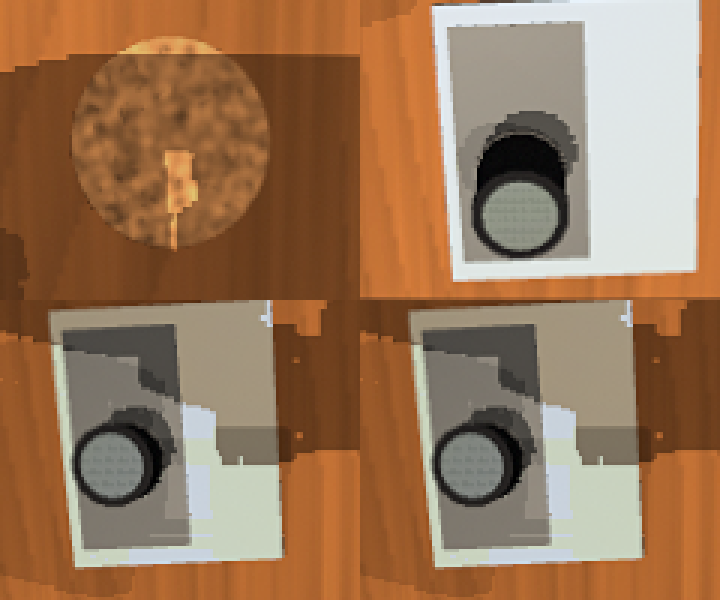

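```bash
cat >> h.py <<'E'
def flood(s,seed,t=12):
    m=np.zeros((386,514),np.uint8); cv2.floodFill(s['image'].copy(),m,seed,0,(t,)*3,(t,)*3,cv2.FLOODFILL_FIXED_RANGE|(255<<8)|4); return m[1:-1,1:-1]
def rect(s,c,z):
    """min-area rectangle of a contour cast on plane z: centre, (size along x, along y), yaw"""
    (cx,cy),(a,b),t=cv2.minAreaRect(onz(s,c.reshape(-1,2),z).astype(np.float32)); t=np.radians(t)
    if abs(np.sin(t))>.7: t-=np.pi/2; a,b=b,a
    t=(t+np.pi/2)%np.pi-np.pi/2
    return np.round([cx,cy,a,b,t],3)
E
python3 - <<'E'
from h import *
w1=pickle.load(open('w1.pkl','rb'));w2=pickle.load(open('w2.pkl','rb'))
L=[]
for w,sd,roi in((w1,(197,124),(170,100,230,150)),(w2,(253,252),(220,210,290,275))):
    c=blob(flood(w,sd,40 if w is w1 else 25),roi); L.append(cv2.fitEllipse(c)); print(L[-1], onz(w,[L[-1][0]],50))
print('tri',tri(w1,L[0][0],w2,L[1][0]))
h=hsv(w2); c=blob(cv2.morphologyEx(((h[...,1]<171)&(h[...,2]>80)).astype(np.uint8),cv2.MORPH_OPEN,np.ones((3,3))),(210,10,310,105))
print('coaster',cv2.minEnclosingCircle(onz(w2,c.reshape(-1,2),4).astype(np.float32)), rect(w2,c,4))
m=(h[...,1]<40)&(h[...,2]>110); c=blob(m.astype(np.uint8),(215,170,325,280)); print('card blank',rect(w2,c,3))
print(arm.get_state()['ee_pos'])
E
```

```text
((196.7804718017578, 124.75519561767578), (19.674104690551758, 20.850576400756836), 142.80999755859375) [[437.14694808 -21.1502758 ]]
((253.09532165527344, 251.57164001464844), (21.309471130371094, 23.911334991455078), 92.9652328491211) [[437.78656214 -22.01376035]]
tri (array([437.68890388, -20.97832515,  52.08122358]), np.float64(0.26516149886822726))
coaster ((442.3446044921875, 213.40359497070312), 40.3631477355957) [442.288 213.431  79.609  79.357  -0.774]
card blank [ 4.60839e+02 -9.50700e+00  1.20292e+02  1.40983e+02  4.30000e-02]
[441.85805491  78.73149046 230.67192782]
```

```bash
python3 -m crank '[[0,[-0.0038,-0.1264,0],0],[0,[-0.0038,-0.1264,0],0],[0,[-0.0038,-0.1264,0],0],[0,[-0.0038,-0.1264,-0.15],0],[0,[-0.0038,-0.1264,-0.2],0],[0,[-0.0038,-0.1264,-0.24],0],[0,[-0.0038,-0.1264,-0.258],0],[0,[-0.0038,-0.1264,-0.258],0],[0,[-0.0038,-0.1264,-0.258],0],[0,[-0.0038,-0.1264,-0.258],0]]'
```

```text
clock: 3.6
ee_pos: [439.3, -21.9, 25.4]
tool_rot: [0.001, 0.707, 0.707, 0.001]
contact_force: [0.3, -0.1, 0.7]
finger_gap: 0.996
grasp_force: 0.0
```

```bash
python3 -m crank '[[0.45,[0,0,0],0],[0.7,[0,0,0],0],[0.7,[0,0,0],0],[0.7,[0,0,0],0],[0.7,[0,0,0],0],[0.7,[0,0,0],0],[0.7,[0,0,0],0],[0.7,[0,0,0],0]]' 15
```

```text
clock: 4.4
ee_pos: [437.6, -21.5, 23.2]
tool_rot: [-0.0, 0.707, 0.707, -0.0]
contact_force: [-0.6, 0.2, 0.4]
finger_gap: 0.444
grasp_force: 15.0
```

```bash
python3 -m crank '[[0.7,[0,0,0.04],0],[0.7,[0,0,0.08],0],[0.7,[0.002,0.05,0.08],0],[0.7,[0.003,0.1,0.08],0],[0.7,[0.004,0.16,0.08],0],[0.7,[0.005,0.22,0.08],0],[0.7,[0.0059,0.27,0.08],0],[0.7,[0.0059,0.2936,0.06],0],[0.7,[0.0059,0.2936,0.04],0],[0.7,[0.0059,0.2936,0.025],0],[0.7,[0.0059,0.2936,0.012],0],[0.7,[0.0059,0.2936,0.005],0],[0.7,[0.0059,0.2936,0.0018],0],[0.7,[0.0059,0.2936,0.0016],0],[0.7,[0.0059,0.2936,0.0016],0],[0.7,[0.0059,0.2936,0.0016],0],[0.7,[0.0059,0.2936,0.0016],0]]'
```

```text
clock: 6.1
ee_pos: [442.5, 213.4, 24.8]
tool_rot: [0.0, 0.707, 0.707, 0.0]
contact_force: [-0.5, 0.3, -1.1]
finger_gap: 0.446
grasp_force: 15.0
```

```bash
python3 -m crank '[[0.5,[0,0,0],0],[0.45,[0,0,0],0],[0.3,[0,0,0],0],[0,[0,0,0],0],[0,[0,0,0],0],[0,[0,0,0.04],0],[0,[0,0,0.09],0],[0,[0,0,0.15],0],[0,[0,0,0.2],0],[0,[0.1,-0.12,0.26],0],[0,[0.1,-0.12,0.26],0],[0,[0.1,-0.12,0.26],0],[0,[0.1,-0.12,0.26],0],[0,[0.1,-0.12,0.26],0],[0,[0.1,-0.12,0.26],0]]'
python3 - <<'E'
from h import *
w=snap('wrist','w3'); pickle.dump(w,open('w3.pkl','wb'))
E
python3 -m crank '[[0,[0.1,-0.25,0.03],0],[0,[0.1,-0.25,0.03],0],[0,[0.1,-0.25,0.03],0],[0,[0.1,-0.25,0.03],0],[0,[0.1,-0.25,0.03],0],[0,[0.1,-0.25,0.03],0],[0,[0.1,-0.25,0.03],0],[0,[0.1,-0.25,0.03],0]]'
python3 - <<'E'
from h import *
w=snap('wrist','w4'); pickle.dump(w,open('w4.pkl','wb'))
a=cv2.imread('pics/w3.png');cv2.imwrite('pics/c2.png',np.vstack([a[:280],cv2.imread('pics/w4.png')[:300]]))
E
```

```text
clock: 7.6
ee_pos: [521.4, 118.0, 231.9]
tool_rot: [-0.0, 0.707, 0.707, -0.0]
contact_force: [0.6, -0.9, -0.0]
finger_gap: 1.0
grasp_force: 0.0
clock: 8.45
ee_pos: [601.8, -80.8, 256.3]
tool_rot: [-0.0, 0.707, 0.708, -0.0]
contact_force: [-0.6, -0.6, -0.0]
finger_gap: 0.997
grasp_force: 0.0
```

View pics/c2.png

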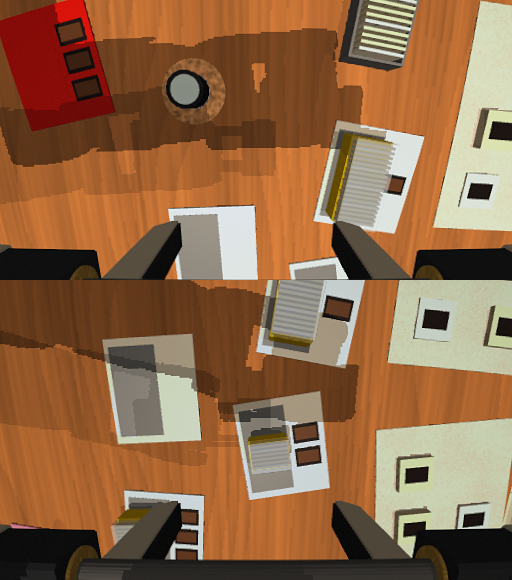

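```bash
python3 - <<'E'
from h import *
w3=pickle.load(open('w3.pkl','rb'));w4=pickle.load(open('w4.pkl','rb'))
e=cv2.fitEllipse(blob(flood(w3,(187,90),40),(155,55,235,130)));print('loupe',e,onz(w3,[e[0]],51))
h=hsv(w3); c=blob(((h[...,1]<171)&(h[...,2]>80)&(h[...,1]>100)).astype(np.uint8),(155,50,235,130)); print('coaster',cv2.minEnclosingCircle(onz(w3,c.reshape(-1,2),4).astype(np.float32)))
h=hsv(w4)
print([h[180,u].tolist() for u in range(236,300,3)]);print([h[v,270].tolist() for v in range(140,212,3)])
cv2.imwrite('pics/c3.png',cv2.resize(cv2.imread('pics/w4.png')[105:225,225:335],None,fx=5,fy=5,interpolation=0))
E
```

```text
loupe ((184.27462768554688, 88.66007232666016), (27.513988494873047, 29.7696590423584), 162.7350616455078) [[441.99074536 214.11573632]]
coaster ((442.2638854980469, 213.40257263183594), 40.295284271240234)
[[13, 188, 179], [13, 187, 175], [0, 8, 168], [44, 26, 217], [17, 29, 123], [26, 53, 179], [18, 16, 160], [20, 19, 160], [20, 19, 160], [23, 14, 150], [19, 14, 146], [20, 11, 141], [20, 11, 141], [17, 13, 142], [23, 14, 151], [18, 16, 156], [18, 21, 161], [21, 16, 159], [50, 5, 169], [100, 17, 219], [32, 38, 107], [11, 161, 108]]
[[18, 33, 132], [19, 31, 131], [16, 32, 134], [17, 28, 64], [20, 26, 59], [22, 255, 92], [23, 255, 96], [23, 167, 99], [20, 10, 151], [0, 2, 147], [18, 8, 163], [20, 19, 161], [20, 11, 141], [23, 15, 153], [20, 19, 160], [23, 7, 153], [23, 61, 188], [30, 1, 175], [18, 32, 143], [17, 32, 143], [18, 35, 144], [19, 31, 141], [18, 31, 141], [18, 33, 140]]
```

View pics/c3.png

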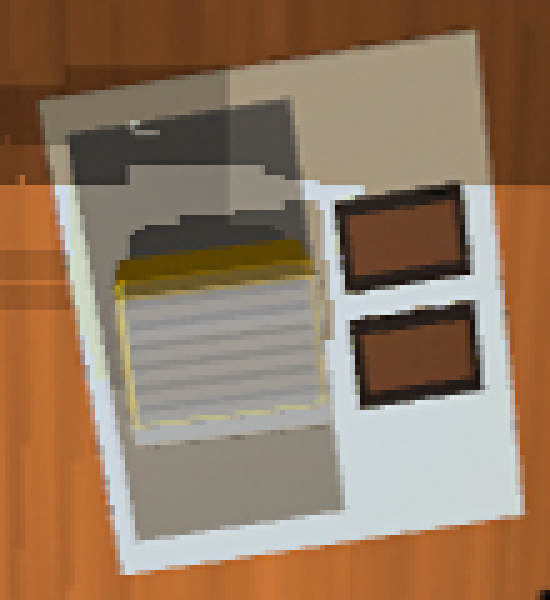

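```bash
python3 -m crank '[[0,[0.01,-0.1,-0.05],0],[0,[0.01,-0.1,-0.05],0],[0,[0.01,-0.1,-0.05],0],[0,[0.01,-0.1,-0.05],0],[0,[0.01,-0.1,-0.05],0],[0,[0.01,-0.1,-0.05],0],[0,[0.01,-0.1,-0.05],0]]'
python3 - <<'E'
from h import *
w=snap('wrist','w5'); pickle.dump(w,open('w5.pkl','wb'))
p=np.array([[700,-20],[520,-160]]);print(w['st']['ee_pos'])
cv2.imwrite('pics/c4.png',cv2.resize(cv2.imread('pics/w5.png')[20:220,150:370],None,fx=3,fy=3,interpolation=0))
E
```

```text
clock: 9.2
ee_pos: [610.6, -161.7, 217.2]
tool_rot: [0.0, 0.707, 0.707, 0.0]
contact_force: [0.1, -0.5, -0.3]
finger_gap: 1.001
grasp_force: 0.0
[ 610.56241559 -161.68979122  217.17492359]
```

View pics/c4.png

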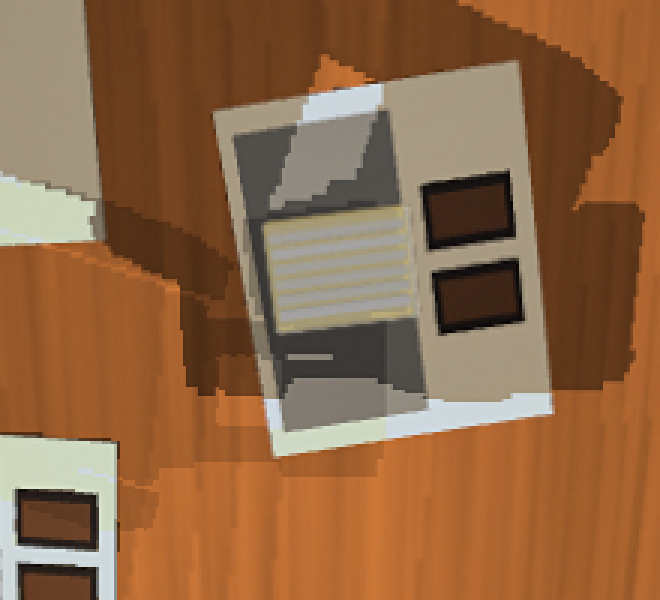

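```bash
cat >> h.py <<'E'
def boxrect(s,roi,z=57,sat=42):
    """yellow rim of a slide box inside roi -> rect at height z"""
    h=hsv(s); m=((h[...,0]>=18)&(h[...,0]<=33)&(h[...,1]>sat)&(h[...,2]>70)).astype(np.uint8)
    m=cv2.morphologyEx(m,cv2.MORPH_CLOSE,np.ones((9,9))); c=blob(m,roi); cv2.imwrite('pics/m.png',m*255)
    return rect(s,c,z),cv2.boundingRect(c)
E
python3 - <<'E'
from h import *
w=pickle.load(open('w5.pkl','rb'))
for z in(50,59): print(boxrect(w,(225,80,295,140),z))
pts=np.array([[263,222],[408,205],[413,317],[277,335]])/3+[150,20]; print(onz(w,pts,59),onz(w,[pts.mean(0)],59))
card=np.array([[214,110],[519,61],[553,411],[274,457]])/3+[150,20]; print(rect(w,card,3))
w4=pickle.load(open('w4.pkl','rb')); c4=np.array([[40,100],[478,31],[525,514],[122,573]])/5+[225,105]; print(rect(w4,c4,3),[tri(w,a,w4,b) for a,b in zip(card,c4)])
E
```

```text
(array([ 6.14861e+02, -8.86910e+01,  7.38570e+01,  6.13660e+01,
        1.00000e-03]), (225, 80, 70, 60))
(array([ 6.14736e+02, -8.85830e+01,  7.18020e+01,  5.96590e+01,
        1.00000e-03]), (225, 80, 70, 60))
[[ 591.45617038  -72.5208839 ]
 [ 640.8468333   -66.8717352 ]
 [ 643.54804547 -104.42953041]
 [ 595.83113777 -110.73984476]] [[617.94054174 -88.40014053]]
[ 6.39980e+02 -8.81580e+01  1.20612e+02  1.40923e+02  1.56000e-01]
[ 6.40134e+02 -8.82680e+01  1.20840e+02  1.40201e+02  1.56000e-01] [(array([569.75972697, -28.33558108,   5.67112391]), np.float64(0.01895744683603906)), (array([688.212716  ,  -9.66762371,   3.77375352]), np.float64(0.3813305540613403)), (array([ 708.82183651, -145.88907274,    9.26255086]), np.float64(0.45568036238521603)), (array([ 591.30455541, -167.42500995,    1.69308156]), np.float64(0.02580927711923214))]
```

```bash
python3 -m crank '[[0,[0.0096,0.0928,0],0.037],[0,[0.0096,0.0928,0],0.037],[0,[0.0096,0.0928,-0.06],0.037],[0,[0.0096,0.0928,-0.11],0.037],[0,[0.0096,0.0928,-0.16],0.037],[0,[0.0096,0.0928,-0.2],0.037],[0,[0.0096,0.0928,-0.225],0.037],[0,[0.0096,0.0928,-0.237],0.037],[0,[0.0096,0.0928,-0.237],0.037],[0,[0.0096,0.0928,-0.237],0.037],[0,[0.0096,0.0928,-0.237],0.037],[0.3,[0.0096,0.0928,-0.237],0.037],[0.4,[0.0096,0.0928,-0.237],0.037],[0.6,[0.0096,0.0928,-0.237],0.037],[0.6,[0.0096,0.0928,-0.237],0.037],[0.6,[0.0096,0.0928,-0.237],0.037],[0.6,[0.0096,0.0928,-0.237],0.037]]' 30
python3 - <<'E'
from h import *
w=pickle.load(open('w5.pkl','rb'));w2=pickle.load(open('w2.pkl','rb'))
h=hsv(w2); m=((h[...,1]<40)&(h[...,2]>110)).astype(np.uint8)
r=rect(w2,blob(m,(215,170,325,280)),3); c,s=np.cos(r[4]),np.sin(r[4]); print('blank origin',r[0]-23*c,r[1]-23*s,r[4])
E
```

```text
clock: 10.95
ee_pos: [618.0, -88.4, 26.9]
tool_rot: [-0.0, 0.665, 0.747, -0.0]
contact_force: [-0.5, 0.0, 1.5]
finger_gap: 0.559
grasp_force: 30.0
blank origin 437.86026022385096 -10.495695251342044 0.043
```

```bash
python3 -m crank '[[0.6,[0,0,0.03],0],[0.6,[0,0,0.08],0],[0.6,[-0.05,0.02,0.08],-0.01],[0.6,[-0.1,0.045,0.08],-0.02],[0.6,[-0.15,0.07,0.08],-0.0234],[0.6,[-0.2,0.09,0.08],-0.0234],[0.6,[-0.2251,0.0974,0.07],-0.0234],[0.6,[-0.2251,0.0974,0.05],-0.0234],[0.6,[-0.2251,0.0974,0.03],-0.0234],[0.6,[-0.2251,0.0974,0.015],-0.0234],[0.6,[-0.2251,0.0974,0.006],-0.0234],[0.6,[-0.2251,0.0974,0.002],-0.0234],[0.6,[-0.2251,0.0974,0.0006],-0.0234],[0.6,[-0.2251,0.0974,0.0006],-0.0234],[0.6,[-0.2251,0.0974,0.0006],-0.0234],[0.6,[-0.2251,0.0974,0.0006],-0.0234]]'
```

```text
clock: 12.55
ee_pos: [438.1, -10.5, 27.7]
tool_rot: [0.0, 0.692, 0.722, 0.0]
contact_force: [0.1, 0.0, -1.0]
finger_gap: 0.557
grasp_force: 30.0
```

```bash
python3 -m crank '[[0.4,[0,0,0],0],[0.3,[0,0,0],0],[0,[0,0,0],0],[0,[0,0,0],0],[0,[0,0,0.04],0],[0,[0,0,0.09],0],[0,[0,-0.06,0.15],-0.0137],[0,[0,-0.35,0.2375],-0.0137],[0,[0,-0.35,0.2375],-0.0137],[0,[0,-0.35,0.2375],-0.0137],[0,[0,-0.35,0.2375],-0.0137],[0,[0,-0.35,0.2375],-0.0137],[0,[0,-0.35,0.2375],-0.0137],[0,[0,-0.35,0.2375],-0.0137],[0,[0,-0.35,0.2375],-0.0137],[0,[0,-0.35,0.2375],-0.0137],[0,[0,-0.35,0.2375],-0.0137],[0,[0,-0.35,0.2375],-0.0137]]'
python3 - <<'E'
from h import *
w=snap('wrist','w6'); pickle.dump(w,open('w6.pkl','wb'))
cv2.imwrite('pics/c5.png',cv2.resize(cv2.imread('pics/w6.png')[20:220,150:370],None,fx=3,fy=3,interpolation=0))
E
```

```text
clock: 14.35
ee_pos: [438.0, -289.6, 217.2]
tool_rot: [-0.0, 0.707, 0.707, -0.0]
contact_force: [-0.9, -1.1, -0.2]
finger_gap: 1.001
grasp_force: 0.0
```

View pics/c5.png

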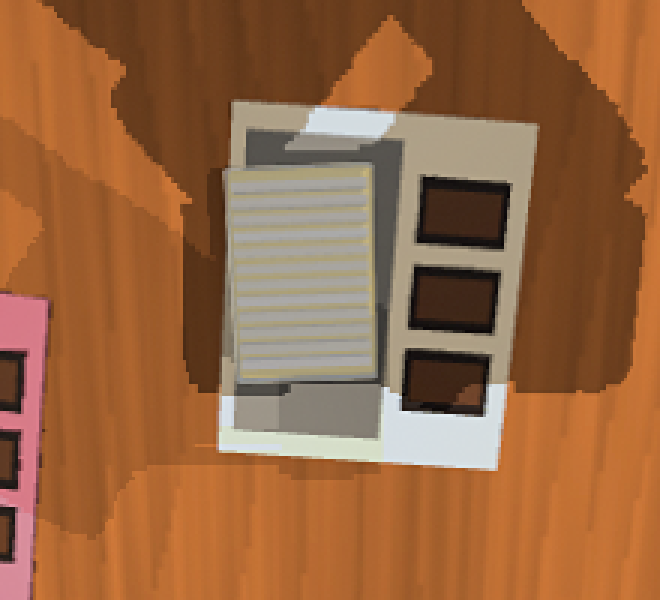

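```bash
cat >> h.py <<'E'
def quad(s,pts,sc,off,z,dx=0):
    """clicked corners TL,TR,BR,BL in a crop -> centre, edge lengths, yaws of the 4 edges; dx: offset of the origin from the centre"""
    p=onz(s,np.array(pts)/sc+off,z); e=np.roll(p,-1,0)-p
    y=[np.arctan2(e[0,1],e[0,0]),np.arctan2(e[1,0],-e[1,1]),np.arctan2(-e[2,1],-e[2,0]),np.arctan2(-e[3,0],e[3,1])]
    t=np.mean(y); o=p.mean(0)+dx*np.array([np.cos(t),np.sin(t)])
    print('o',o.round(1),'yaw',t.round(3),'edges',np.linalg.norm(e,axis=1).round(1),np.round(y,3)); return o,t
E
python3 - <<'E'
from h import *
w=pickle.load(open('w6.pkl','rb'));w5=pickle.load(open('w5.pkl','rb'))
a=(3,[150,20])
quad(w,[[229,172],[371,164],[377,374],[240,381]],*a,57)
quad(w,[[232,100],[539,124],[498,470],[219,450]],*a,3,-23)
print('pad 3');quad(w,[[247,129],[404,140],[378,438],[232,429]],*a,3)
print('two');quad(w5,[[214,110],[519,61],[553,411],[274,457]],*a,3,-23)
quad(w5,[[234,134],[389,109],[428,406],[286,432]],*a,3)
E
```

```text
o [ 432.8 -218.2] yaw 0.045 edges [48.3 71.3 49.2 71.2] [0.053 0.045 0.051 0.031]
o [ 436.7 -224.7] yaw -0.068 edges [121.  140.5 120.7 140.1] [-0.069 -0.065 -0.072 -0.063]
pad 3
o [ 436.2 -224.8] yaw -0.067 edges [ 62.  120.   62.5 120.3] [-0.065 -0.069 -0.062 -0.073]
two
o [617.1 -91.5] yaw 0.159 edges [120.1 139.2 120.6 140.9] [0.154 0.159 0.168 0.156]
o [617.1 -91.4] yaw 0.164 edges [ 61.6 118.9  61.3 120.9] [0.152 0.159 0.185 0.162]
```

```bash
python3 -m crank '[[0,[-0.0064,0.0903,0],0.0144],[0,[-0.0064,0.0903,0],0.0144],[0,[-0.0064,0.0903,-0.06],0.0144],[0,[-0.0064,0.0903,-0.11],0.0144],[0,[-0.0064,0.0903,-0.16],0.0144],[0,[-0.0064,0.0903,-0.2],0.0144],[0,[-0.0064,0.0903,-0.225],0.0144],[0,[-0.0064,0.0903,-0.238],0.0144],[0,[-0.0064,0.0903,-0.238],0.0144],[0,[-0.0064,0.0903,-0.238],0.0144],[0,[-0.0064,0.0903,-0.238],0.0144],[0.3,[-0.0064,0.0903,-0.238],0.0144],[0.4,[-0.0064,0.0903,-0.238],0.0144],[0.6,[-0.0064,0.0903,-0.238],0.0144],[0.6,[-0.0064,0.0903,-0.238],0.0144],[0.6,[-0.0064,0.0903,-0.238],0.0144],[0.6,[-0.0064,0.0903,-0.238],0.0144]]' 35
```

```text
clock: 16.1
ee_pos: [432.7, -218.2, 27.0]
tool_rot: [-0.0, 0.691, 0.723, -0.0]
contact_force: [-0.9, -1.4, 0.4]
finger_gap: 0.557
grasp_force: 35.0
```

```bash
python3 -m crank '[[0.6,[0,0,0.03],0],[0.6,[0,0,0.08],0],[0.6,[0.045,0.03,0.08],0.01],[0.6,[0.09,0.06,0.08],0.02],[0.6,[0.135,0.09,0.08],0.03],[0.6,[0.18,0.12,0.08],0.0357],[0.6,[0.22,0.15,0.08],0.0357],[0.6,[0.2304,0.1584,0.07],0.0357],[0.6,[0.2304,0.1584,0.05],0.0357],[0.6,[0.2304,0.1584,0.03],0.0357],[0.6,[0.2304,0.1584,0.015],0.0357],[0.6,[0.2304,0.1584,0.006],0.0357],[0.6,[0.2304,0.1584,0.002],0.0357],[0.6,[0.2304,0.1584,0.0006],0.0357],[0.6,[0.2304,0.1584,0.0006],0.0357],[0.6,[0.2304,0.1584,0.0006],0.0357],[0.6,[0.2304,0.1584,0.0006],0.0357]]'
```

```text
clock: 17.8
ee_pos: [617.4, -91.5, 27.9]
tool_rot: [0.0, 0.65, 0.76, 0.0]
contact_force: [-0.5, 0.2, -1.6]
finger_gap: 0.559
grasp_force: 35.0
```

```bash
python3 -m crank '[[0.4,[0,0,0],0],[0.3,[0,0,0],0],[0,[0,0,0],0],[0,[0,0,0],0],[0,[0,0,0.04],0],[0,[0,0,0.09],0],[0,[0,-0.03,0.15],-0.0501],[0,[0,-0.095,0.2375],-0.0501],[0,[0,-0.095,0.2375],-0.0501],[0,[0,-0.095,0.2375],-0.0501],[0,[0,-0.095,0.2375],-0.0501],[0,[0,-0.095,0.2375],-0.0501],[0,[0,-0.095,0.2375],-0.0501],[0,[0,-0.095,0.2375],-0.0501]]'
python3 - <<'E'
from h import *
w=snap('wrist','w7'); pickle.dump(w,open('w7.pkl','wb'))
E
python3 -m crank '[[0,[0.031,0.2375,0],0],[0,[0.031,0.2375,0],0],[0,[0.031,0.2375,0],0],[0,[0.031,0.2375,0],0],[0,[0.031,0.2375,0],0],[0,[0.031,0.2375,0],0],[0,[0.031,0.2375,0],0],[0,[0.031,0.2375,0],0],[0,[0.031,0.2375,0],0]]'
python3 - <<'E'
from h import *
w=snap('wrist','w8'); pickle.dump(w,open('w8.pkl','wb'))
g=lambda n:cv2.resize(cv2.imread(f'pics/{n}.png')[20:220,170:370],None,fx=2,fy=3,interpolation=0)
cv2.imwrite('pics/c6.png',np.hstack([g('w7'),g('w8')]))
E
```

```text
clock: 19.2
ee_pos: [616.9, -166.8, 216.4]
tool_rot: [-0.001, 0.707, 0.707, -0.0]
contact_force: [0.6, -0.3, -0.1]
finger_gap: 0.998
grasp_force: 0.0
clock: 20.15
ee_pos: [641.9, 21.5, 217.4]
tool_rot: [-0.0, 0.708, 0.706, -0.0]
contact_force: [-0.2, 0.2, -0.6]
finger_gap: 0.997
grasp_force: 0.0
```

View pics/c6.png

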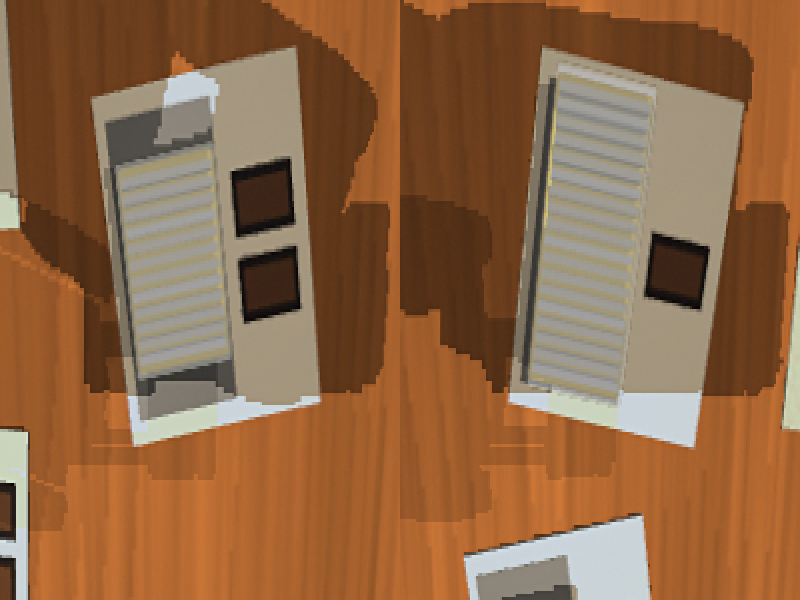

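```bash
python3 - <<'E'
from h import *
w7=pickle.load(open('w7.pkl','rb'));w=pickle.load(open('w8.pkl','rb'))
sc=np.array([2,3]);o=[170,20]
print('medium on two');quad(w7,[[117,167],[210,150],[231,361],[139,378]],sc,o,57)
quad(w7,[[92,98],[296,46],[320,402],[134,447]],sc,o,3,-23)
print('card one');quad(w,[[143,46],[344,102],[295,447],[108,402]],sc,o,3,-23)
print('long');quad(w,[[158,64],[256,88],[220,405],[125,380]],sc,o,59)
E
```

```text
medium on two
o [617.5 -92.3] yaw 0.138 edges [47.4 72.  49.6 72.3] [0.115 0.172 0.123 0.142]
o [616.9 -91.9] yaw 0.161 edges [120.1 140.4 119.9 140.9] [0.16  0.159 0.164 0.16 ]
card one
o [649.6 103.2] yaw -0.165 edges [119.7 140.2 121.5 140.8] [-0.167 -0.16  -0.162 -0.172]
long
o [650.5 104.7] yaw -0.163 edges [ 49.2 107.2  51.8 105.9] [-0.151 -0.15  -0.176 -0.175]
```

```bash
python3 -m crank '[[0,[0.0108,0.1027,0],-0.0518],[0,[0.0108,0.1027,0],-0.0518],[0,[0.0108,0.1027,-0.06],-0.0518],[0,[0.0108,0.1027,-0.11],-0.0518],[0,[0.0108,0.1027,-0.16],-0.0518],[0,[0.0108,0.1027,-0.2],-0.0518],[0,[0.0108,0.1027,-0.225],-0.0518],[0,[0.0108,0.1027,-0.238],-0.0518],[0,[0.0108,0.1027,-0.238],-0.0518],[0,[0.0108,0.1027,-0.238],-0.0518],[0,[0.0108,0.1027,-0.238],-0.0518],[0.3,[0.0108,0.1027,-0.238],-0.0518],[0.4,[0.0108,0.1027,-0.238],-0.0518],[0.6,[0.0108,0.1027,-0.238],-0.0518],[0.6,[0.0108,0.1027,-0.238],-0.0518],[0.6,[0.0108,0.1027,-0.238],-0.0518],[0.6,[0.0108,0.1027,-0.238],-0.0518]]' 40
```

```text
clock: 21.9
ee_pos: [650.5, 104.7, 27.1]
tool_rot: [-0.0, 0.762, 0.647, -0.0]
contact_force: [0.7, 0.3, 1.3]
finger_gap: 0.558
grasp_force: 40.0
```

```bash
python3 -m crank '[[0.6,[0,0,0.03],0],[0.6,[0,0,0.07],0],[0.6,[0,0,0.11],0],[0.6,[-0.033,-0.05,0.11],0.01],[0.6,[-0.065,-0.1,0.11],0.02],[0.6,[-0.097,-0.15,0.11],0.0306],[0.6,[-0.13,-0.2,0.11],0.0306],[0.6,[-0.162,-0.25,0.11],0.0306],[0.6,[-0.195,-0.3,0.11],0.0306],[0.6,[-0.227,-0.35,0.11],0.0306],[0.6,[-0.254,-0.39,0.11],0.0306],[0.6,[-0.2676,-0.4119,0.1],0.0306],[0.6,[-0.2676,-0.4119,0.08],0.0306],[0.6,[-0.2676,-0.4119,0.05],0.0306],[0.6,[-0.2676,-0.4119,0.03],0.0306],[0.6,[-0.2676,-0.4119,0.03],0.0306]]'
python3 -m crank '[[0.6,[0,0,-0.012],0],[0.6,[0,0,-0.02],0],[0.6,[0,0,-0.026],0],[0.6,[0,0,-0.0294],0],[0.6,[0,0,-0.0294],0],[0.6,[0,0,-0.0294],0],[0.6,[0,0,-0.0294],0]]'
```

```text
clock: 23.5
ee_pos: [435.3, -224.2, 49.3]
tool_rot: [-0.002, 0.731, 0.683, -0.0]
contact_force: [0.7, -0.7, -2.3]
finger_gap: 0.558
grasp_force: 40.0
clock: 24.2
ee_pos: [436.6, -224.9, 27.8]
tool_rot: [0.0, 0.73, 0.683, 0.0]
contact_force: [0.3, 1.0, -3.2]
finger_gap: 0.555
grasp_force: 40.0
```

```bash
python3 -m crank '[[0.4,[0,0,0],0],[0.3,[0,0,0],0],[0,[0,0,0],0],[0,[0,0,0],0],[0,[0,0,0.04],0],[0,[0,0,0.09],0],[0,[0,-0.03,0.15],0.0214],[0,[0,-0.095,0.2375],0.0214],[0,[0,-0.095,0.2375],0.0214],[0,[0,-0.095,0.2375],0.0214],[0,[0,-0.095,0.2375],0.0214],[0,[0,-0.095,0.2375],0.0214],[0,[0,-0.095,0.2375],0.0214],[0,[0,-0.095,0.2375],0.0214]]'
python3 - <<'E'
from h import *
w=snap('wrist','w9'); pickle.dump(w,open('w9.pkl','wb'))
E
python3 -m crank '[[0,[0,0.268,0],0],[0,[0,0.268,0],0],[0,[0,0.268,0],0],[0,[0,0.268,0],0],[0,[0,0.268,0],0],[0,[0,0.268,0],0],[0,[0,0.268,0],0],[0,[0,0.268,0],0],[0,[0,0.268,0],0]]'
python3 - <<'E'
from h import *
w=snap('wrist','w10'); pickle.dump(w,open('w10.pkl','wb'))
g=lambda n:cv2.resize(cv2.imread(f'pics/{n}.png')[20:220,170:370],None,fx=2,fy=3,interpolation=0)
cv2.imwrite('pics/c7.png',np.hstack([g('w9'),g('w10')]))
E
```

```text
clock: 25.6
ee_pos: [436.3, -300.1, 216.7]
tool_rot: [-0.001, 0.707, 0.707, -0.0]
contact_force: [-0.3, 0.0, -0.0]
finger_gap: 1.001
grasp_force: 0.0
clock: 26.55
ee_pos: [436.5, -87.4, 217.4]
tool_rot: [-0.0, 0.708, 0.707, -0.0]
contact_force: [-0.1, 0.3, -0.2]
finger_gap: 1.001
grasp_force: 0.0
```

View pics/c7.png

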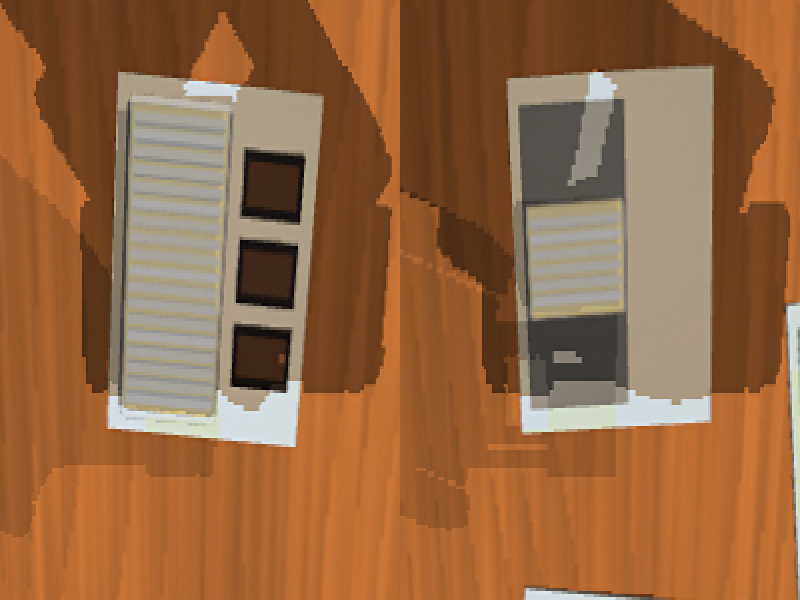

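```bash
python3 - <<'E'
from h import *
w9=pickle.load(open('w9.pkl','rb'));w=pickle.load(open('w10.pkl','rb'))
sc=np.array([2,3]);o=[170,20]
print('long on three');quad(w9,[[129,95],[231,105],[217,421],[119,412]],sc,o,59)
quad(w9,[[118,71],[323,96],[295,446],[108,428]],sc,o,3,-23)
print('short');quad(w,[[127,205],[222,199],[223,313],[131,319]],sc,o,57)
print('blank');quad(w,[[107,78],[314,66],[310,421],[123,433]],sc,o,3,-23)
E
```

```text
long on three
o [ 436.6 -224.8] yaw -0.059 edges [ 50.8 106.4  53.  106.3] [-0.06  -0.047 -0.061 -0.068]
o [ 436.4 -224.7] yaw -0.067 edges [120.3 140.1 120.2 141. ] [-0.071 -0.067 -0.064 -0.067]
short
o [438.1 -10.7] yaw 0.037 edges [48.8 38.4 48.7 38.6] [0.039 0.033 0.042 0.035]
blank
o [438.5 -10.5] yaw 0.041 edges [120.9 140.2 119.8 140.7] [0.038 0.038 0.043 0.045]
```

```bash
python3 -m crank '[[0,[0.002,0.0948,0],0.0134],[0,[0.002,0.0948,0],0.0134],[0,[0.002,0.0948,-0.06],0.0134],[0,[0.002,0.0948,-0.11],0.0134],[0,[0.002,0.0948,-0.16],0.0134],[0,[0.002,0.0948,-0.2],0.0134],[0,[0.002,0.0948,-0.225],0.0134],[0,[0.002,0.0948,-0.238],0.0134],[0,[0.002,0.0948,-0.238],0.0134],[0,[0.002,0.0948,-0.238],0.0134],[0,[0.002,0.0948,-0.238],0.0134],[0.3,[0.002,0.0948,-0.238],0.0134],[0.4,[0.002,0.0948,-0.238],0.0134],[0.6,[0.002,0.0948,-0.238],0.0134],[0.6,[0.002,0.0948,-0.238],0.0134],[0.6,[0.002,0.0948,-0.238],0.0134],[0.6,[0.002,0.0948,-0.238],0.0134]]' 30
```

```text
clock: 28.3
ee_pos: [438.1, -10.6, 27.1]
tool_rot: [-0.0, 0.692, 0.722, -0.0]
contact_force: [0.4, 0.7, 1.1]
finger_gap: 0.563
grasp_force: 30.0
```

```bash
python3 -m crank '[[0.6,[0,0,0.03],0],[0.6,[0,0,0.08],0],[0.6,[0.05,0.027,0.08],-0.02],[0.6,[0.1,0.054,0.08],-0.04],[0.6,[0.15,0.081,0.08],-0.0659],[0.6,[0.2,0.108,0.08],-0.0659],[0.6,[0.25,0.134,0.08],-0.0659],[0.6,[0.2644,0.1423,0.07],-0.0659],[0.6,[0.2644,0.1423,0.05],-0.0659],[0.6,[0.2644,0.1423,0.03],-0.0659],[0.6,[0.2644,0.1423,0.015],-0.0659],[0.6,[0.2644,0.1423,0.006],-0.0659],[0.6,[0.2644,0.1423,0.002],-0.0659],[0.6,[0.2644,0.1423,0.0006],-0.0659],[0.6,[0.2644,0.1423,0.0006],-0.0659],[0.6,[0.2644,0.1423,0.0006],-0.0659],[0.6,[0.2644,0.1423,0.0006],-0.0659]]'
python3 -m crank '[[0.4,[0,0,0],0],[0.3,[0,0,0],0],[0,[0,0,0],0],[0,[0,0,0],0],[0,[0,0,0.04],0],[0,[0,0,0.09],0],[0,[0,-0.03,0.15],0.0526],[0,[0,-0.095,0.2375],0.0526],[0,[0,-0.095,0.2375],0.0526],[0,[0,-0.095,0.2375],0.0526],[0,[0,-0.095,0.2375],0.0526],[0,[0,-0.095,0.2375],0.0526],[0,[0,-0.095,0.2375],0.0526],[0,[0,-0.095,0.2375],0.0526]]'
python3 - <<'E'
from h import *
w=snap('wrist','w11'); pickle.dump(w,open('w11.pkl','wb')); s=snap('top','top2')
g=lambda n:cv2.resize(cv2.imread(f'pics/{n}.png')[20:220,170:370],None,fx=2,fy=3,interpolation=0)
cv2.imwrite('pics/c8.png',np.hstack([g('w11'),cv2.resize(cv2.imread('pics/top2.png')[60:260,130:400],(400,600))]))
E
```

```text
clock: 30.0
ee_pos: [649.8, 103.3, 28.1]
tool_rot: [0.0, 0.763, 0.646, 0.0]
contact_force: [0.1, -0.3, -0.7]
finger_gap: 0.56
grasp_force: 30.0
clock: 31.4
ee_pos: [649.2, 27.9, 216.5]
tool_rot: [-0.001, 0.707, 0.707, -0.001]
contact_force: [-0.2, -0.0, -0.3]
finger_gap: 0.999
grasp_force: 0.0
```

View pics/c8.png

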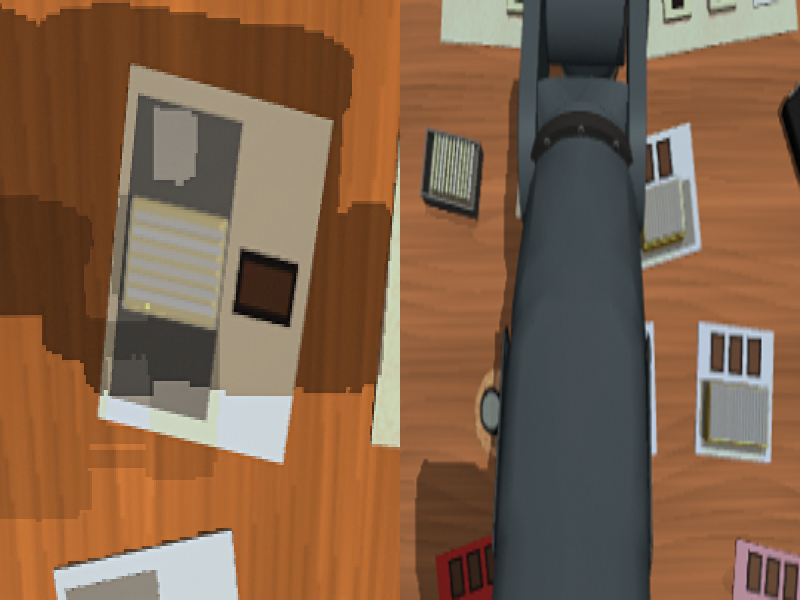

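```bash
python3 - <<'E'
from h import *
w=pickle.load(open('w11.pkl','rb')); sc=np.array([2,3]);o=[170,20]
ob,tb=quad(w,[[133,199],[225,222],[216,329],[123,306]],sc,o,57)
oc,tc=quad(w,[[131,65],[333,121],[284,464],[98,418]],sc,o,3,-23)
if np.linalg.norm(ob-oc)<2.5 and abs(tb-tc)<.06: print(arm.close_job())
E
```

```text
o [649.7 102.9] yaw -0.146 edges [47.8 36.5 49.7 36.3] [-0.157 -0.108 -0.16  -0.16 ]
o [649.7 102.6] yaw -0.164 edges [120.4 140.3 121.1 140.4] [-0.165 -0.161 -0.164 -0.166]
the job is handed in; nothing more can be done
None
```

The job is done and handed in at about 31 s. The loupe is back on its coaster and the short, medium and long boxes are on cards one, two and three, each within about 1 mm of centre by the wrist camera; the tray was never touched and the gripper is open and clear.

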